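# Index the assembly slide one notch and lock it with its cross rod

### The arm

A 6-joint arm with a two-finger parallel gripper is mounted at the origin on the work surface. World frame = base frame: x ahead of the robot, y to its left, z up, the work surface at z = 0. Lengths are in m, angles in degrees, forces in N, time in s.
With the tool pointing down it reaches from about 0.3 to 0.875 m from the base axis. Payload 6.4 kg.
Tool frame: the origin (TCP) lies between the finger pads; the fingertips stand 8 mm ahead of it and the grasp point (between the pads) lies 11 mm behind it; z points along the fingers, y is the line along which they close (so a half turn about z gives the same grasp; the last joint's range is limited). The gripper opens to 88 mm and grips with 3 to 60 N. Pads are 18 mm wide; open, the fingers measure 123 mm over their backs; the gripper's body (75 mm by 187 mm) begins 45 mm behind the grasp point.
Start: joints at [59.971, 10.359, 92.074, -0, 77.567, -11.82], TCP at [0.18, 0.546, 0.247] pointing down, gripper open.
Joint ranges: [-171.53, 171.53], [-51.25, 118.39], [17.06, 147.69], [-65.23, 245.23], [0, 150.52], [-178.68, 178.68]. Speed limits (degrees/s): [147.25, 147.25, 172.46, 180, 180, 180].

### API

Orientations are given as [roll, pitch, yaw] about the fixed x, y, z axes, in that order (R = Rz(yaw) Ry(pitch) Rx(roll)).
In Python, from bench import get_state, get_image, hand_in, cut_out, place_of gives the robot as it stands.
- The arm moves only by the tool move_arm, never from a script. Its argument "steps" is a list of rows, each a list of 3 entries, a list of its own where there are three numbers: the finger opening in mm, from 0 to 88.1, then the shift along the tool's x, y, z normalised to -1 to 1, where 1 is 0.03 m, then the turn, a rotation vector about the tool's x, y, z normalised to -1 to 1, where 1 is 0.08 rad. A call has 1 to 12 rows; each row shifts and turns the commanded pose from where the row before left it, along the tool's axes as they then stand; what a row does not reach is not made up. A row lasts 1/10 s, in which the tool goes at most 50 mm and 8.59 degrees, less where a joint would pass 70% of its speed; a pose out of reach is approached as far as the arm can. A call with a number of a shift or a turn outside -1 to 1 is refused whole. A call with a gripper value outside its range is refused whole. The fingers move at their own pace and stop on an object; "squeeze" is the grip in N (left out, the last holds). Time passes only in rows, so rows that do not move let the fingers close. It gives the time, the measured TCP pose, the force, the opening and the grip force at its end, in the units of the state.
- get_state(): the state, without advancing time (a new reading comes with each control period).
- get_image(name): name is "scene" or "top"; returns a dict with "img" (400x640x3 uint8, blue, green, red), "fx", "fy", "cx", "cy" (pixels), "k1" (the pictures are not rectified: a ray, as slopes to the right and down, at radius r is drawn at 1 + k1 r^2 times it, then the intrinsics apply), "eye" and "rotation" of the camera in the world. Camera axes: x right, y up, looking along -z (the intrinsics and any distortion apply to the point x, -y, -z); pixel columns grow to the right and rows downward; lengths in m; the calibration is good to about 2 mm. A picture is of the moment at which its call begins. There is no depth.
- hand_in(): hands the job in; it is judged then, once.
Trained networks look in a picture, given as the dict that the camera call returned (one of the last four; its "shot" number tells which), for a name from the list of things; names that differ only in an ending like _2 or _b are one class to them, and where a whole thing is asked for, a point or a joint stands for the part that bears it (a point fixed in the world has none). Each returns a list of dicts, best first, with "score" (0 to 1); they miss things now and then, are a little off and sometimes report something else, mostly with a low value. They report only what shows in the picture. A call takes as long as a camera call.
- cut_out(picture, label): "pixels" (400x640 bool, what is visible of it).
- place_of(picture, label): "centre" ([x, y, z] in m, in world coordinates, good to about 4 mm: a listed point, or the origin of a listed thing).
The state is a dict: "time_s": time; "joint_pos": joint angles; "qd": joint speeds; "effort": joint torques, N m; "eef_pos": TCP position; "orientation": TCP orientation; "ft_force": force on the tool from outside, world axes, zero at the start; "wrist_torque": the same for the moment, N m; "grip_width": opening from 0.0 (shut) to 1.0 (fully open); "gripper_force": force on a finger pad.
Only numpy, scipy, OpenCV 4.12 (cv2) and the standard library are available. Lean on these libraries where they do the work, as an engineer would, in place of code of your own. Each camera call takes 0.05 s, during which the arm holds its last target. There are 200 camera calls.

### The job

Pull up the spring knob of the assembly slide, move the carriage one notch away from the robot and let the pin drop back fully into that notch, so that the carriage's guide plate lines up with the two fixed ones. Then take the lock rod out of its holder and thread it level through all three guide plates, leaving it there sticking out clearly, and about equally, on both sides; you will have to let go part way and take it again nearer its end. Leave the other things on the bench where they are.

Things in the scene. Friction and masses are not known exactly. Their poses are not given: they have to be found in the camera images.
- fixture: Fixed assembly slide; aluminium base plate 300 x 156 x 12 mm. Origin: centre of its underside, on the table; x = slide direction, away from the robot (within 0.25 rad of world x), y left, z up. Toward the robot a steel strip (top at z = 30 mm) has cross slots 15 mm wide, 40 mm apart. The dark carriage deck (z 34 to 44) has a white housing fixed on its far end (top z = 94).
- guide_left (a point): Centre of the window of the left fixed guide plate, at fixture x = 40, y = +60, z = 90 mm. All three guide plates are upright aluminium, 40 mm wide in x, 14 mm thick in y, top at z = 112, with a 20 x 20 mm square through-window along y.
- guide_right (a point): The same for the right fixed guide plate, at fixture x = 40, y = -60, z = 90 mm.
- guide_mid (a point): Centre of the window of the like guide plate on the carriage, at fixture y = 0, z = 90 mm, x = the carriage joint's value; in line with the fixed ones one notch on.
- carriage (a joint): Travel of the carriage along the fixture's +x, m: 0 in the starting notch; next notch away from the robot at 0.040, notches also at -0.040 and 0.080. About 2 N friction; up to 1.5 mm play in a notch; locked unless the pin is lifted.
- plunger (a joint): Lift of the spring knob and its pin, m: 0 = pin fully down in a slot, about 0.014 = pin resting on the strip between slots, stop at 0.022. The carriage is free when lifted above 0.015. The spring pulls down with 6 to 12 N.
- knob (a point): Centre of the grip of the black knob, on its vertical axis, 86 mm above the table when down (80 mm toward the robot from the carriage's guide plate). Upright cylinder 30 mm across and 22 mm tall (z 75 to 97), with a cap 38 mm across above it up to z = 105.
- rod: The lock rod: plain loose steel rod with round ends, 14 mm diameter, 200 mm long, 0.12 kg or so. Origin: its middle; its x axis lies along it (both ends are alike). It lies in the holder, its middle 37 mm above the table.
- rack: Fixed rod holder, left or right of the slide. Origin on the table under the open face of its grey hood; x along the rod, away from the robot. Hood x 2 to 80, y within 17, top z 66 mm, closed behind, bore 22 wide, z 30 to 60, hiding some 70 mm of rod. Open rest, 12 mm long, at x = -120, sides up to z 36. Base 6 mm thick, x -130 to 90, y within 30. Draw the rod out toward -x; it is free to grip between.
- bin: Fixed clear open parts tray, 170 x 85 x 45 mm, on the other side of the slide. Origin: centre of its underside.
- board: Bystander: loose green circuit board 90 x 70 mm with parts on it up to 20 mm high. Origin: centre of underside.
- driver: Bystander: loose screwdriver lying on the table. Origin: under its middle.
- housing: Bystander: loose white housing 60 x 90 x 55 mm. Origin: centre of underside.
- flux: Bystander: loose bottle, 44 mm diameter, 90 mm tall, standing. Origin: centre of underside.
- tape: Bystander: loose tape roll, 90 mm across, 24 mm high, lying. Origin: centre of underside.

How it is judged (in metres and radians):
On the way:
1. the carriage stands in the next notch away from the robot with the pin fully down (value of joint carriage between 0.037 and 0.043 m and value of joint plunger below 0.004 m), for 0.2 s.
At the end, for the whole second after the job is handed in: Carriage within 3 mm of the next notch (0.040), pin lift under 4 mm; rod at rest through all three windows: middle within 22 mm of the middle plate along y, within 7 mm of the window line in x, 80 to 98 mm above the table, within 0.1 rad of the fixture's y axis (all of step 1 and x of rod in the frame of fixture between 0.033 and 0.047 m and y of rod in the frame of fixture between -0.022 and 0.022 m and z of rod in the frame of fixture between 0.08 and 0.098 m and angle between the x axis of rod and the y axis of fixture, either way round below 0.1 rad and linear speed of rod below 0.02 m/s); the robot touches nothing.
It fails at once if a bystander (board, screwdriver, housing, bottle or tape roll) is shifted by more than 40 mm (distance of any of board, driver, housing, flux, tape from where it was at the start of the episode above 0.04 m).
It also fails if it takes over 67 s, if anything falls off the work surface, if the arm or the gripper's body presses on something with over 40 N, if the wrist force passes 120 N, or if a joint passes its speed limit or range.

## Working session

There is one attempt and no reset: what is moved stays moved. The work goes in short steps, Python scripts to look and compute and a tool call to move; the robot and the scene stay as the last step left them, time stands still between calls to the robot, and variables do not carry over. Pictures are saved under pics/ and viewed, at most 10 in all, crops included, and the job is handed in when it is done.

Besides the shell and the picture viewer there is one more tool, called after "Emit:" as a command line: name --argument value ..., lists and objects as JSON in quotes. move_arm: Moves the arm, as the interface text tells. Scaled input: -1 to 1 covers 0.03 m each way for a shift and 0.08 rad each way for a turn. Its arguments: {"type":"object","properties":{"steps":{"type":"array","items":{"type":"array"}},"squeeze":{"type":"number"}},"required":["steps"]}

```bash
mkdir -p pics; python3 - <<'E'
from bench import *
import cv2,numpy as np
s=get_state();print(s)
a=get_image("scene");b=get_image("top")
for n,p in(("scene",a),("top",b)):
    cv2.imwrite(f"pics/{n}0.png",p["img"])
    print(n,p["fx"],p["k1"],p["eye"],p["rotation"])
    for l in["fixture","guide_left","guide_right","guide_mid","knob","rod","rack","bin","board","driver","housing","flux","tape"]:
        try:
            r=place_of(p,l);print(l,[(np.round(q["centre"],4).tolist(),round(q["score"],2)) for q in r[:2]])
        except Exception as e: print(l,e)
E
```

```text
{'time_s': 0.0, 'joint_pos': array([ 5.99719375e+01,  1.04006220e+01,  9.21307322e+01, -2.59262132e-03,
        7.75671160e+01, -1.18197437e+01]), 'qd': array([-0.0187849 ,  0.03833423, -0.01396532, -0.04262666, -0.18927915,
        0.01495935]), 'effort': array([-6.80486719e-04, -4.33886969e+01, -3.41844070e+01,  7.00936932e-02,
        3.88065807e-02, -1.89897473e-04]), 'eef_pos': array([0.17940046, 0.54575307, 0.2458304 ]), 'orientation': array([-1.79903099e+02, -1.76928004e-02,  1.61792227e+02]), 'ft_force': array([-0.25398391, -0.47670899,  0.04077205]), 'wrist_torque': array([0.01083302, 0.00096512, 0.00661869]), 'gripper_force': 0.0, 'grip_width': 1.0012672073858995}
scene 433.1588667793677 -0.020673981685284316 [ 1.10156193 -0.45517479  0.65742819] [50.40711122 -0.31425277 47.94862007]
fixture [([0.5622, -0.0254, 0.0001], 0.82)]
guide_left [([0.6096, 0.035, 0.0893], 0.97), ([0.4834, -0.0141, 0.0851], 0.44)]
guide_right [([0.6033, -0.089, 0.0897], 0.66)]
guide_mid [([0.5654, -0.0218, 0.0862], 0.74)]
knob [([0.4857, -0.0107, 0.0833], 0.64), ([0.5652, -0.0251, 0.0862], 0.6)]
rod
[... 399 characters left out ...]
644502 [0.35932143 0.02145217 1.04316289] [ 11.70069858  -0.16308054 -90.18572513]
fixture [([0.7358, -0.2394, 0.0048], 0.61), ([0.5606, -0.0255, 0.0022], 0.57)]
guide_left [([0.6116, 0.0317, 0.0861], 0.89)]
guide_right [([0.5928, -0.09, 0.0922], 0.77), ([0.739, -0.2381, 0.0027], 0.22)]
guide_mid [([0.5622, -0.0216, 0.0938], 0.66)]
knob [([0.4827, -0.0149, 0.0868], 0.59)]
rod [([0.5199, -0.3549, 0.039], 0.86)]
rack [([0.548, -0.3505, -0.0027], 0.79)]
bin [([0.5418, 0.3551, 0.0009], 0.56)]
board [([0.3327, 0.202, 0.0035], 0.64)]
driver []
housing [([0.7875, 0.1532, -0.0], 0.57)]
flux [([0.7353, -0.239, 0.0046], 0.66)]
tape [([0.7999, -0.0236, -0.0003], 0.85), ([0.517, -0.3538, 0.0398], 0.66)]
```

View pics/scene0.png

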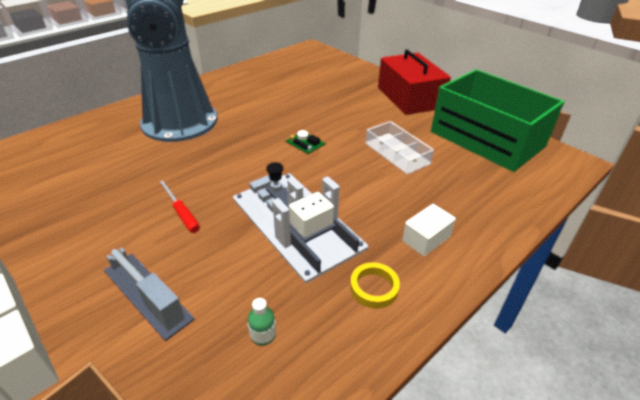

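View pics/top0.png

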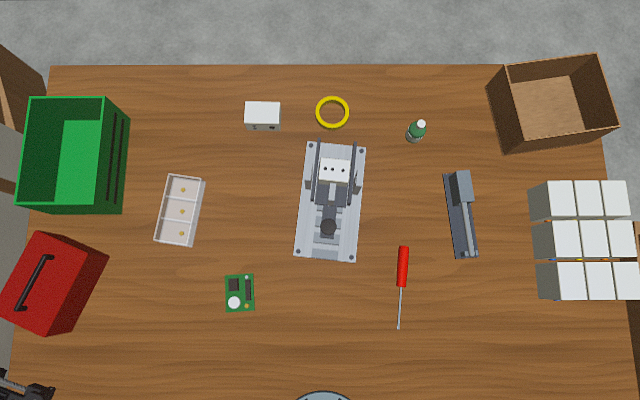

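The scene view shows the slide at about (300,225), the rack at (148,295) on the right, and bystanders at the edges of the slide. The top view shows the slide around (330,200) with the knob at (328,227), the rod/rack at (462,215), and the screwdriver at (402,285) between them. I'll take a closer look to get the angles.

```bash
python3 - <<'E'
import cv2,numpy as np
t=cv2.imread("pics/top0.png")
a=cv2.resize(t[132:270,288:374],None,fx=4,fy=4,interpolation=cv2.INTER_CUBIC)
b=cv2.resize(t[132:270,432:488],None,fx=4,fy=4,interpolation=cv2.INTER_CUBIC)
im=np.hstack([a,b]);print(im.shape)
for x in range(0,im.shape[1],40): im[:8,x]=(0,0,255)
cv2.imwrite("pics/crop0.png",im)
E
```

```text
(552, 568, 3)
```

View pics/crop0.png

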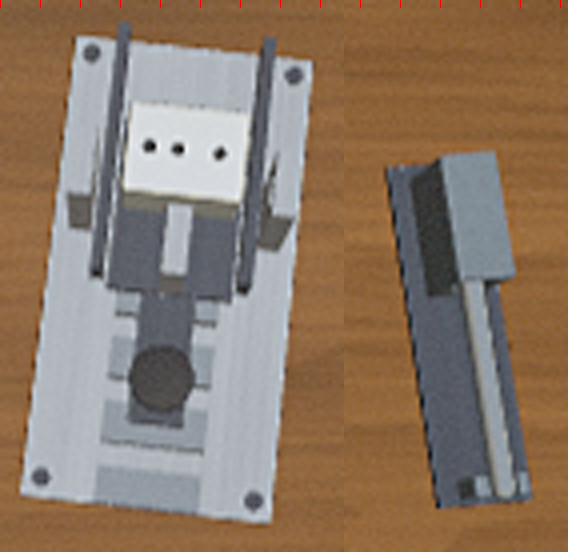

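The crop shows the base plate corners at (78,36), (312,62), (270,522), (22,494), the knob cap centred at (161,378), the rack base corners at (386,167), (437,507), (531,499), and the hood top at (440,156)–(514,277).

```bash
cat > h.py <<'E'
import numpy as np, cv2
from bench import *
from scipy.spatial.transform import Rotation as R
from scipy.optimize import least_squares
def proj(p,P):
    c=(np.atleast_2d(P)-p["eye"])@R.from_euler("xyz",p["rotation"],degrees=True).as_matrix()
    s=np.c_[c[:,0],-c[:,1]]/-c[:,2:3]
    s=s*(1+p["k1"]*(s**2).sum(1,keepdims=True))
    return s*[p["fx"],p["fy"]]+[p["cx"],p["cy"]]
def world(o,L):
    L=np.atleast_2d(np.array(L,float)); c,s=np.cos(o[2]),np.sin(o[2])
    return np.c_[o[0]+c*L[:,0]-s*L[:,1],o[1]+s*L[:,0]+c*L[:,1],L[:,2]]
def fit(p,L,px,o0):
    r=least_squares(lambda o:(proj(p,world(o,L))-px).ravel(),o0,loss="soft_l1")
    return r.x,np.round(proj(p,world(r.x,L))-px,1).tolist()
E
python3 - <<'E'
from h import *
p=get_image("top")
f=lambda a,x0:np.array([[x0+(u+.5)/4-.5,132+(v+.5)/4-.5] for u,v in a])
F=[[.15,.078,.012],[.15,-.078,.012],[-.15,-.078,.012],[-.15,.078,.012],[-.08,0,.105]]
print("fixture",fit(p,F,f([(78,36),(312,62),(270,522),(22,494),(161,378)],288),[.56,-.025,-.1]))
K=[[.09,.03,.006],[-.13,.03,.006],[-.13,-.03,.006],[.08,.017,.066],[.08,-.017,.066],[.002,-.017,.066],[.002,.017,.066]]
print("rack",fit(p,K,f([(386-344,167),(437-344,507),(531-344,499),(96,156),(151,152),(170,277),(114,283)],432),[.55,-.35,.1]))
# rod top end
print(R.from_euler("xyz",get_state()["orientation"],degrees=True).as_matrix().round(3))
E
```

```text
fixture (array([ 0.56572862, -0.02194962, -0.11620223]), [[-0.5, -0.1], [0.4, -0.2], [0.2, 0.4], [-0.6, 0.2], [0.3, -0.3]])
rack (array([ 0.5481292 , -0.35007646,  0.07670117]), [[0.1, 0.0], [-0.2, 0.4], [0.1, 0.4], [-0.1, -0.0], [-0.2, -0.1], [0.1, -0.2], [0.2, -0.6]])
[[-0.95   0.312 -0.   ]
 [ 0.312  0.95  -0.   ]
 [-0.    -0.    -1.   ]]
```

Emit:
move_arm --steps '[[70, [0, 0, 0.3], [0, 0, -0.837]], [70, [0, 0, 0.3], [0, 0, -0.837]], [70, [0, 0, 0.3], [0, 0, -0.837]], [70, [-0.684, -0.961, 0], [0, 0, 0]], [70, [-0.684, -0.961, 0], [0, 0, 0]], [70, [-0.684, -0.961, 0], [0, 0, 0]], [70, [-0.684, -0.961, 0], [0, 0, 0]], [70, [-0.684, -0.961, 0], [0, 0, 0]], [70, [-0.684, -0.961, 0], [0, 0, 0]], [70, [-0.684, -0.961, 0], [0, 0, 0]], [70, [-0.684, -0.961, 0], [0, 0, 0]], [70, [-0.684, -0.961, 0], [0, 0, 0]]]' --squeeze 60

```text
time_s: 2.65
eef_pos: [0.3333, 0.2657, 0.22]
orientation: [180.0, 0.0, 173.3]
ft_force: [0.5, -0.4, -1.0]
grip_width: 0.79
gripper_force: 0.0
```

Emit:
move_arm --steps '[[70, [-0.684, -0.961, 0.2], [0, 0, 0]], [70, [-0.684, -0.961, 0.2], [0, 0, 0]], [70, [-0.684, -0.961, 0.2], [0, 0, 0]], [70, [-0.684, -0.961, 0.2], [0, 0, 0]], [70, [-0.684, -0.961, 0.2], [0, 0, 0]], [70, [-0.684, -0.961, 0.2], [0, 0, 0]], [70, [-0.684, -0.961, 0.2], [0, 0, 0]], [70, [-0.684, -0.961, 0.2], [0, 0, 0]], [70, [-0.684, -0.961, 0.2], [0, 0, 0]], [70, [0, 0, 0], [0, 0, 0]], [70, [0, 0, 0], [0, 0, 0]]]'

```text
time_s: 3.75
eef_pos: [0.4857, -0.0126, 0.1654]
orientation: [180.0, -0.1, 173.2]
ft_force: [-0.5, -0.6, 0.1]
grip_width: 0.795
gripper_force: 0.0
```

Emit:
move_arm --steps '[[70, [0, 0, 0.9], [0, 0, 0]], [70, [0, 0, 0.9], [0, 0, 0]], [70, [0, 0, 0.9], [0, 0, 0]], [70, [0, 0, 0.3], [0, 0, 0]], [20, [0, 0, 0], [0, 0, 0]], [20, [0, 0, 0], [0, 0, 0]], [20, [0, 0, 0], [0, 0, 0]], [20, [0, 0, 0], [0, 0, 0]], [20, [0, 0, 0], [0, 0, 0]], [20, [0, 0, 0], [0, 0, 0]]]'

```text
time_s: 4.75
eef_pos: [0.4867, -0.0131, 0.0768]
orientation: [-179.9, 0.1, 173.3]
ft_force: [-1.6, -4.2, 5.5]
grip_width: 0.379
gripper_force: 59.7
```

Emit:
move_arm --steps '[[20, [0, 0, 0], [0, 0, 0]], [20, [0, 0, -0.3], [0, 0, 0]], [20, [0, 0, -0.3], [0, 0, 0]], [20, [0, 0, -0.05], [0, 0, 0]], [20, [0, 0, 0], [0, 0, 0]]]'

```text
time_s: 5.25
eef_pos: [0.4849, -0.0128, 0.0942]
orientation: [-179.9, -0.1, 173.3]
ft_force: [1.6, -6.0, -11.5]
grip_width: 0.376
gripper_force: 59.2
```

Emit:
move_arm --steps '[[20, [0, 0, -0.05], [0, 0, 0]], [20, [-0.1, 0, 0], [0, 0, 0]], [20, [-0.2, 0, 0], [0, 0, 0]], [20, [-0.2, 0, 0], [0, 0, 0]], [20, [0, 0, 0], [0, 0, 0]]]'

```text
time_s: 5.75
eef_pos: [0.499, -0.0145, 0.0947]
orientation: [-180.0, -0.3, 173.3]
ft_force: [0.7, -7.7, -11.3]
grip_width: 0.379
gripper_force: 59.2
```

Emit:
move_arm --steps '[[20, [-0.25, 0, 0], [0, 0, 0]], [20, [-0.25, 0, 0], [0, 0, 0]], [20, [-0.23, 0, 0], [0, 0, 0]], [20, [-0.1, 0, 0], [0, 0, 0]], [20, [0, 0, 0], [0, 0, 0]], [20, [0, 0, 0], [0, 0, 0]]]'

```text
time_s: 6.35
eef_pos: [0.5234, -0.0173, 0.0945]
orientation: [-180.0, -0.3, 173.3]
ft_force: [-0.9, -6.1, -11.9]
grip_width: 0.375
gripper_force: 59.2
```

Emit:
move_arm --steps '[[20, [-0.03, 0, 0.15], [0, 0, 0]], [20, [0, 0, 0.2], [0, 0, 0]], [20, [0, 0, 0.2], [0, 0, 0]], [20, [0, 0, 0.15], [0, 0, 0]], [20, [0, 0, 0], [0, 0, 0]]]'

```text
time_s: 6.85
eef_pos: [0.5278, -0.0179, 0.0768]
orientation: [-179.9, 0.2, 173.3]
ft_force: [0.6, -5.4, 2.3]
grip_width: 0.381
gripper_force: 59.6
```

Emit:
move_arm --steps '[[70, [0, 0, 0.05], [0, 0, 0]], [70, [0, 0, 0], [0, 0, 0]], [70, [0, 0, 0], [0, 0, 0]], [70, [0, 0, -0.9], [0, 0, 0]], [70, [0, 0, -1], [0, 0, 0]], [70, [0, 0, -1], [0, 0, 0]], [70, [0, 0, -1], [0, 0, 0]], [70, [0, 0, -0.5], [0, 0, 0]], [70, [0.1, -1, 0], [0, 0, 1]], [70, [0, -1, 0], [0, 0, 1]], [70, [0, -1, 0], [0, 0, 1]], [70, [0, -1, 0], [0, 0, 1]]]'

```text
time_s: 8.05
eef_pos: [0.495, -0.1335, 0.2061]
orientation: [180.0, -0.0, 154.8]
ft_force: [1.0, 0.3, 0.0]
grip_width: 0.793
gripper_force: 0.0
```

```bash
python3 - <<'E'
from h import *
s=get_state();print(s["eef_pos"],s["orientation"],s["joint_pos"])
a=get_image("scene");b=get_image("top")
o=[.5657,-.0220,-.1162]
for p in(a,b):
  for l in["knob","guide_mid","guide_left","guide_right"]:
    for q in place_of(p,l)[:1]:
      d=np.array(q["centre"])-[o[0],o[1],0];c,sn=np.cos(o[2]),np.sin(o[2])
      print(l,np.round([c*d[0]+sn*d[1],-sn*d[0]+c*d[1],d[2]],4),round(q["score"],2))
cv2.imwrite("pics/a1.png",np.hstack([cv2.resize(a["img"][150:290,220:380],None,fx=3,fy=3,interpolation=2)[:,:400],cv2.resize(b["img"][130:270,285:385],None,fx=3,fy=3,interpolation=2)]))
# predicted pixel of knob cap centre top view for pin down/up
print(proj(b,world(o,[[-.04,0,.105],[-.04,0,.119],[-.04,0,.097]])),proj(a,world(o,[[-.04,0,.105],[-.04,0,.119]])))
E
```

```text
[ 0.49503038 -0.13347741  0.20608947] [ 1.79978745e+02 -1.59247483e-02  1.54810799e+02] [-2.83853565e+01  4.74902262e+00  1.03279154e+02  2.13820493e-02
  7.19889095e+01 -9.32027671e+01]
knob [0.0386 0.0619 0.0936] 0.67
guide_mid [ 0.0386 -0.0003  0.0893] 0.78
guide_left [0.0399 0.0582 0.0886] 0.7
guide_right [ 0.0417 -0.0612  0.0894] 0.67
knob [-0.0426  0.0014  0.0877] 0.48
guide_mid [ 0.0383 -0.0041  0.0934] 0.57
guide_left [0.0392 0.0592 0.0907] 0.77
guide_right [ 0.0387 -0.0608  0.0907] 0.72
[[330.08339483 208.67443772]
 [330.32707803 207.59298209]
 [329.94726969 209.27854875]] [[284.43928664 176.09732036]
 [284.17609109 170.73574985]]
```

View pics/a1.png

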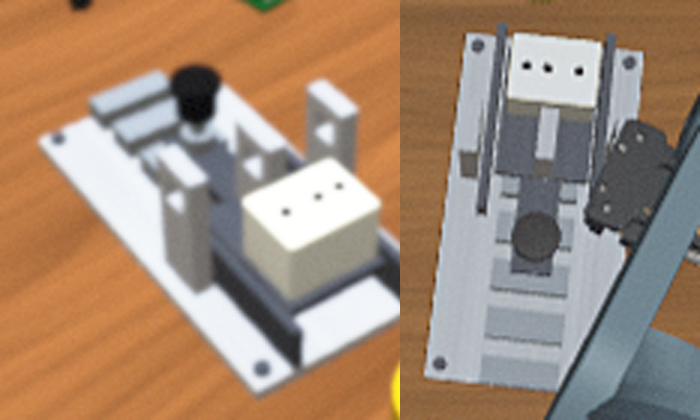

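The pin is down (knob cap at about (285,177) in the scene view, predicted (284.4,176.1)), and the carriage's guide measures 0.038–0.039 m, in line with the fixed ones. Next is the rod: I'll turn the gripper first.

Emit:
move_arm --steps '[[60, [0, 0, 0], [0, 0, 0.995]], [60, [0, 0, 0], [0, 0, 0.995]], [60, [0, 0, 0], [0, 0, 0.995]], [60, [0, 0, 0], [0, 0, 0.995]], [60, [0, 0, 0], [0, 0, 0.995]], [60, [0, 0, 0], [0, 0, 0.995]], [60, [0, 0, 0], [0, 0, 0.995]], [60, [0, 0, 0], [0, 0, 0.995]], [60, [0, 0, 0], [0, 0, 0.995]], [60, [0, 0, 0], [0, 0, 0.995]], [60, [0, 0, 0], [0, 0, 0.995]], [60, [0, 0, 0], [0, 0, 0.995]]]'

```text
time_s: 9.75
eef_pos: [0.4956, -0.1322, 0.2062]
orientation: [-180.0, -0.0, 100.1]
ft_force: [0.3, -0.3, 0.3]
grip_width: 0.68
gripper_force: 0.0
```

Emit:
move_arm --steps '[[60, [0, 0, 0], [0, 0, 0.995]], [60, [0, 0, 0], [0, 0, 0.995]], [60, [0, 0, 0], [0, 0, 0.995]], [60, [0, 0, 0], [0, 0, 0.995]], [60, [0, 0, 0], [0, 0, 0.995]], [60, [0, 0, 0], [0, 0, 0.995]], [60, [0, 0, 0], [0, 0, 0.995]], [60, [0, 0, 0], [0, 0, 0.995]], [60, [0, 0, 0], [0, 0, 0.995]], [60, [0, 0, 0], [0, 0, 0.995]], [60, [0, 0, 0], [0, 0, 0.995]], [60, [0, 0, 0], [0, 0, 0.995]]]'

```text
time_s: 10.95
eef_pos: [0.4956, -0.1323, 0.2062]
orientation: [-180.0, -0.0, 45.4]
ft_force: [0.0, -0.3, 0.7]
grip_width: 0.68
gripper_force: 0.0
```

Emit:
move_arm --steps '[[60, [0, 0, 0], [0, 0, 0.995]], [60, [0, 0, 0], [0, 0, 0.995]], [60, [0, 0, 0], [0, 0, 0.995]], [60, [0, 0, 0], [0, 0, 0.995]], [60, [0, 0, 0], [0, 0, 0.995]], [60, [0, 0, 0], [0, 0, 0.995]], [60, [0, 0, 0], [0, 0, 0.995]], [60, [0, 0, 0], [0, 0, 0.995]], [60, [0, 0, 0], [0, 0, 0.995]], [60, [0, 0, 0], [0, 0, 0]]]'

```text
time_s: 11.95
eef_pos: [0.4956, -0.1323, 0.2062]
orientation: [-180.0, 0.0, 4.5]
ft_force: [-0.1, -0.1, 0.3]
grip_width: 0.683
gripper_force: 0.0
```

Emit:
move_arm --steps '[[60, [-0.166, 0.921, 0], [0, 0, 0]], [60, [-0.166, 0.921, 0.3], [0, 0, 0]], [60, [-0.166, 0.921, 0.3], [0, 0, 0]], [60, [-0.166, 0.921, 0.4], [0, 0, 0]], [60, [-0.166, 0.921, 0.4], [0, 0, 0]], [60, [-0.166, 0.921, 0.4], [0, 0, 0]], [60, [-0.166, 0.921, 0.5], [0, 0, 0]], [60, [-0.166, 0.921, 0.5], [0, 0, 0]], [60, [0, 0, 1], [0, 0, 0]], [60, [0, 0, 0], [0, 0, 0]]]'

```text
time_s: 12.95
eef_pos: [0.4707, -0.3546, 0.0882]
orientation: [-179.6, 0.3, 4.5]
ft_force: [-0.7, 1.2, -1.0]
grip_width: 0.68
gripper_force: 0.0
```

```bash
python3 - <<'E'
from h import *
s=get_state();print(s["eef_pos"],s["orientation"])
a=get_image("scene")
cv2.imwrite("pics/b1.png",cv2.resize(a["img"][200:350,70:270],None,fx=3.5,fy=3.5,interpolation=2))
E
```

```text
[ 0.47073925 -0.35456624  0.0881727 ] [-179.64385029    0.26380907    4.52271154]
```

View pics/b1.png

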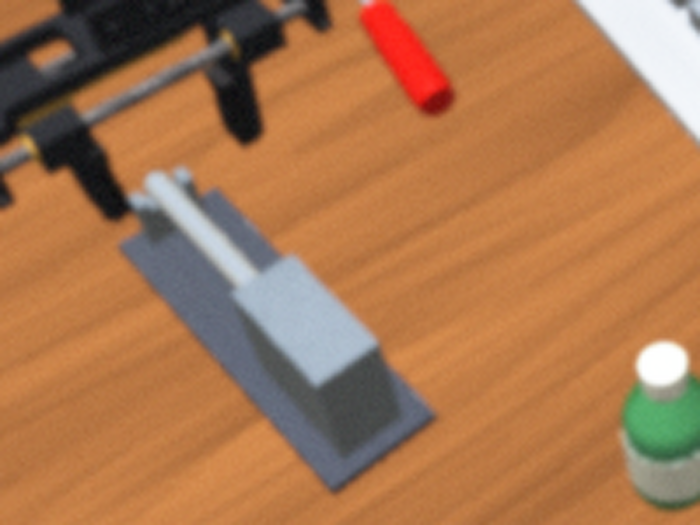

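The rack looks undisturbed, and the fingertips at (115,210) and (245,135) straddle the rod (rod end at (158,182)). Descending now.

Emit:
move_arm --steps '[[60, [0, 0, 0.7], [0, 0, 0]], [60, [0, 0, 0.7], [0, 0, 0]], [60, [0, 0, 0.4], [0, 0, 0]], [60, [0, 0, 0], [0, 0, 0]], [60, [0, 0, 0], [0, 0, 0]]]'

```text
time_s: 13.5
eef_pos: [0.4736, -0.3564, 0.0393]
orientation: [180.0, -0.0, 4.5]
ft_force: [-0.1, 1.0, 1.0]
grip_width: 0.682
gripper_force: 0.0
```

Emit:
move_arm --steps '[[60, [0, 0, 0.14], [0, 0, 0]], [5, [0, 0, 0], [0, 0, 0]], [5, [0, 0, 0], [0, 0, 0]], [5, [0, 0, 0], [0, 0, 0]], [5, [0, 0, 0], [0, 0, 0]], [5, [0, 0, 0], [0, 0, 0]], [5, [0, 0, 0], [0, 0, 0]], [5, [0, 0, 0], [0, 0, 0]], [5, [0, 0, 0], [0, 0, 0]]]'

```text
time_s: 14.4
eef_pos: [0.4729, -0.3564, 0.0341]
orientation: [180.0, 0.0, 4.5]
ft_force: [-0.3, -0.4, 0.9]
grip_width: 0.14
gripper_force: 60.0
```

Emit:
move_arm --steps '[[5, [0, 0, -0.2], [0, 0, 0]], [5, [0, 0, -0.24], [0, 0, 0]], [5, [0, 0, 0], [0, 0, 0]], [5, [-0.3, 0, 0], [0, 0, 0]], [5, [-0.3, 0, 0], [0, 0, 0]], [5, [0, 0, 0], [0, 0, 0]]]'

```text
time_s: 15.0
eef_pos: [0.4533, -0.3574, 0.0467]
orientation: [-179.9, 0.1, 4.4]
ft_force: [0.6, 0.1, -1.4]
grip_width: 0.14
gripper_force: 60.0
```

Moving freely (−1.4 N is about the rod's weight). I'll draw it out, clear of the hood.

Emit:
move_arm --steps '[[5, [-0.4, 0, 0], [0, 0, 0]], [5, [-0.5, 0, 0], [0, 0, 0]], [5, [-0.5, 0, 0], [0, 0, 0]], [5, [-0.5, 0, 0], [0, 0, 0]], [5, [-0.6, 0, 0], [0, 0, 0]], [5, [-0.1, 0, -0.2], [0, 0, 0]], [5, [0, 0, -0.8], [0, 0, 0]], [5, [0, 0, -0.9], [0, 0, 0]], [5, [0, 0, -0.9], [0, 0, 0]], [5, [0, 0, 0], [0, 0, 0]]]'

```text
time_s: 16.0
eef_pos: [0.3789, -0.3663, 0.1356]
orientation: [179.6, -0.2, 4.5]
ft_force: [0.4, -0.5, -1.2]
grip_width: 0.142
gripper_force: 60.0
```

```bash
python3 - <<'E'
from h import *
s=get_state();print(s["eef_pos"],s["orientation"],s["ft_force"])
a=get_image("scene");b=get_image("top")
for p in(a,b):
  for q in place_of(p,"rod")[:1]: print(np.round(q["centre"],4),q["score"])
cv2.imwrite("pics/c1.png",np.hstack([cv2.resize(a["img"][170:330,50:220],None,fx=2.4,fy=2.4,interpolation=2),cv2.resize(b["img"][170:330,420:570],None,fx=2.4,fy=2.4,interpolation=2)]))
E
```

```text
[ 0.37889664 -0.36632008  0.13560355] [179.58788473  -0.23858862   4.45162549] [ 0.42754346 -0.46993129 -1.24858578]
[ 0.7376 -0.2455  0.0014] 0.37
[ 0.4249 -0.3635  0.1396] 0.72
```

View pics/c1.png

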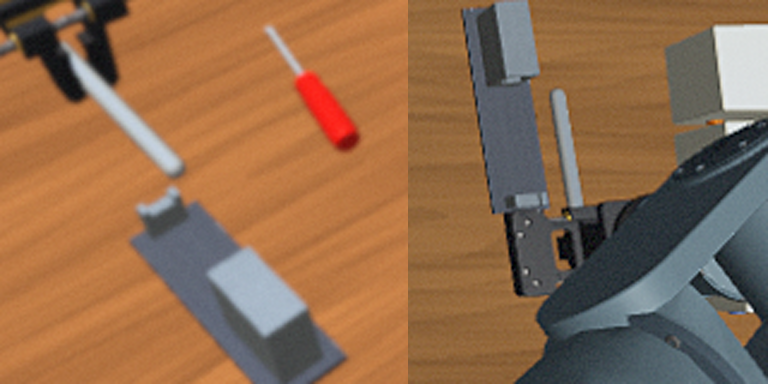

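The rod is out and held near its exposed end, with its tip at about (177,172) in the scene crop. The screwdriver and rack are undisturbed. I'll check for droop.

```bash
python3 - <<'E'
from h import *
a=get_image("scene");b=get_image("top")
t=get_state()["eef_pos"]
for d in(0,.05,.1):
  for L in (.145,):
    c=L-.007
    P=[t[0]+c*np.cos(.0777),t[1]+c*np.sin(.0777),t[2]+.002-c*np.sin(d)]
    print(d,proj(a,P),proj(b,P))
E
```

```text
0 [[124.02597023 241.072861  ]] [[480.15606494 211.32310408]]
0.05 [[125.15271437 243.9292846 ]] [[478.9524127  211.83979781]]
0.1 [[126.26358345 246.74436641]] [[477.7689133  212.34781841]]
```

Emit:
move_arm --steps '[[5, [0, 0, -0.7], [0, 0, 0]], [5, [0, 0, -0.7], [0, 0, 0]], [5, [0, 0, -0.7], [0, 0, 0]], [5, [0, 0, 0], [0, 0, -0.956]], [5, [0, 0, 0], [0, 0, -0.956]], [5, [0, 0, 0], [0, 0, -0.956]], [5, [0, 0, 0], [0, 0, -0.956]], [5, [0, 0, 0], [0, 0, -0.956]], [5, [0, 0, 0], [0, 0, -0.956]], [5, [0, 0, 0], [0, 0, -0.956]], [5, [0, 0, 0], [0, 0, -0.956]], [5, [0, 0, 0], [0, 0, -0.956]]]'

```text
time_s: 17.5
eef_pos: [0.3769, -0.3633, 0.1929]
orientation: [-179.9, -0.0, 44.1]
ft_force: [-0.2, 0.5, -1.1]
grip_width: 0.139
gripper_force: 60.0
```

Emit:
move_arm --steps '[[5, [0, 0, 0], [0, 0, -0.956]], [5, [0, 0, 0], [0, 0, -0.956]], [5, [0, 0, 0], [0, 0, -0.956]], [5, [0, 0, 0], [0, 0, -0.956]], [5, [0, 0, 0], [0, 0, -0.956]], [5, [0, 0, 0], [0, 0, -0.956]], [5, [0, 0, 0], [0, 0, -0.956]], [5, [0, 0, 0], [0, 0, -0.956]], [5, [0, 0, 0], [0, 0, -0.956]], [5, [0, 0, 0], [0, 0, 0]], [5, [0, 0, 0], [0, 0, 0]]]'

```text
time_s: 18.6
eef_pos: [0.377, -0.3634, 0.1934]
orientation: [-179.9, -0.1, 83.2]
ft_force: [-0.6, -0.3, -0.9]
grip_width: 0.142
gripper_force: 60.0
```

Emit:
move_arm --steps '[[5, [0.65, 0.893, 0], [0, 0, 0]], [5, [0.65, 0.893, 0], [0, 0, 0]], [5, [0.65, 0.893, 0], [0, 0, 0]], [5, [0.65, 0.893, 0], [0, 0, 0]], [5, [0.65, 0.893, 0], [0, 0, 0]], [5, [0.65, 0.893, 0], [0, 0, 0]], [5, [0.65, 0.893, 0], [0, 0, 0]], [5, [0, 0, 0.8], [0, 0, 0]], [5, [0, 0, 0.9], [0, 0, 0]], [5, [0, 0, 0.9], [0, 0, 0]], [5, [0, 0, 0.9], [0, 0, 0]], [5, [0, 0, 0], [0, 0, 0]]]'

```text
time_s: 19.8
eef_pos: [0.5764, -0.248, 0.0844]
orientation: [-179.5, -0.2, 83.3]
ft_force: [-0.6, 0.1, -2.4]
grip_width: 0.14
gripper_force: 60.0
```

```bash
python3 - <<'E'
from h import *
s=get_state();print(s["eef_pos"],s["orientation"],s["ft_force"])
a=get_image("scene");b=get_image("top")
o=[.5657,-.0220,-.1162]
print(proj(a,world(o,[[.04,-.067,.09],[.04,-.08,.09],[.04,-.087,.09]])),proj(b,world(o,[[.04,-.067,.09],[.04,-.087,.09]])))
cv2.imwrite("pics/d1.png",np.hstack([cv2.resize(a["img"][185:285,200:330],None,fx=4,fy=4,interpolation=2),cv2.resize(b["img"][155:255,335:405],None,fx=4,fy=4,interpolation=2)]))
E
```

```text
[ 0.57640273 -0.247996    0.08436092] [-179.54685432   -0.23248069   83.25478875] [-0.57329187  0.14541748 -2.38104144]
[[277.55367502 215.01946511]
 [271.77054379 217.65610275]
 [268.62323718 219.09099688]] [[361.4788707  179.91179781]
 [369.87939562 180.84209967]]
```

View pics/d1.png

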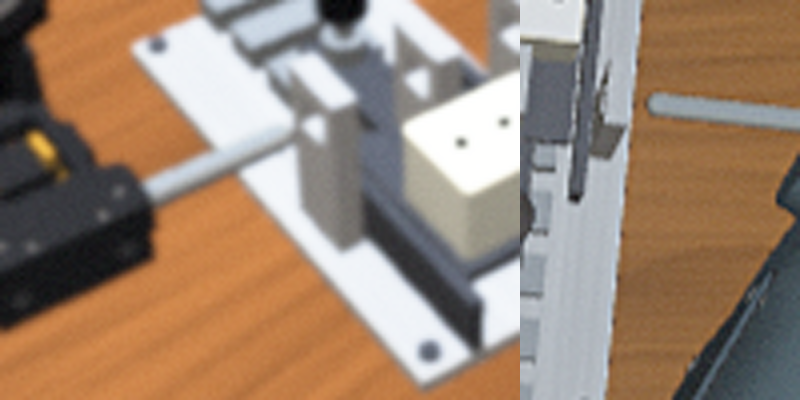

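The scene crop shows the rod tip at (292,131), heading for the window centre expected at (310,120). The top crop has the tip at (655,103), on the window line (659,103). The rod is at most 2–3 mm low, so I'll let it settle and read the pose.

Emit:
move_arm --steps '[[5, [0, 0, 0], [0, 0, 0]], [5, [0, 0, 0], [0, 0, 0]]]'

```text
time_s: 20.1
eef_pos: [0.5804, -0.2507, 0.0912]
orientation: [179.8, 0.1, 83.3]
ft_force: [0.3, -0.5, -1.0]
grip_width: 0.141
gripper_force: 60.0
```

Emit:
move_arm --steps '[[5, [0, 0, 0], [0, 0, 0]], [5, [0, 0, 0], [0, 0, 0]], [5, [0, 0, 0], [0, 0, 0]]]'

```text
time_s: 20.4
eef_pos: [0.5795, -0.2501, 0.0897]
orientation: [180.0, 0.0, 83.3]
ft_force: [-0.2, -0.6, -1.2]
grip_width: 0.142
gripper_force: 60.0
```

```bash
python3 - <<'E'
from h import *
s=get_state();t=s["eef_pos"];print(t,s["orientation"],s["ft_force"])
o=[.5657,-.0220,-.1162];d=t[:2]-o[:2];c,n=np.cos(o[2]),np.sin(o[2])
print("fix",c*d[0]+n*d[1],-n*d[0]+c*d[1])
a=get_image("scene")
cv2.imwrite("pics/d2.png",cv2.resize(a["img"][195:255,220:310],None,fx=8,fy=8,interpolation=2))
print([proj(a,world(o,[[.04,-.225+r,t[2]+.0025]])).round(1).tolist() for r in (.05,.1,.14)])
print([proj(a,world(o,[[.04+x,-.067,.09+z]])).round(1).tolist() for x,z in((-.01,-.01),(.01,-.01),(.01,.01),(-.01,.01))])
E
```

```text
[ 0.57949535 -0.25007267  0.08971305] [1.79965452e+02 1.85940971e-02 8.33366418e+01] [-0.18247049 -0.57695822 -1.15742518]
fix 0.040144762113807776 -0.22493521913587744
[[[226.8, 237.2]], [[251.0, 226.2]], [[269.5, 217.8]]]
[[[275.1, 215.9]], [[280.5, 221.7]], [[280.1, 214.1]], [[274.6, 208.3]]]
```

View pics/d2.png

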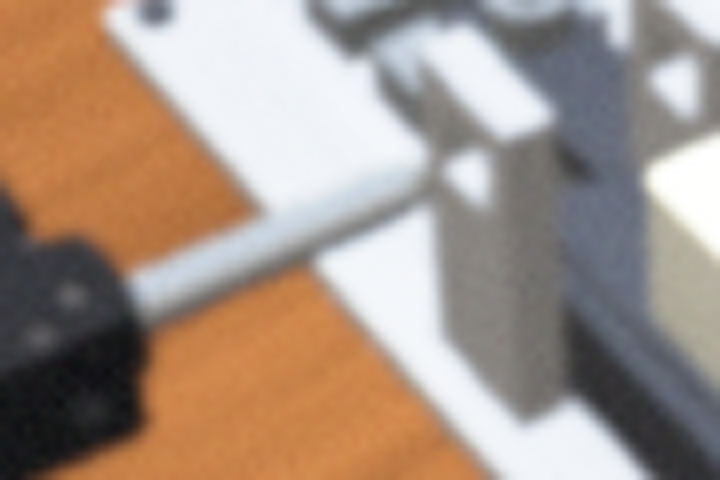

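The rod runs from (140,300) to its tip at (428,172), matching the predicted line through the window at (445–490,150–205). I'll lower it 2 mm and insert.

Emit:
move_arm --steps '[[5, [0, 0, 0.07], [0, 0, 0]], [5, [0.25, 0, 0], [0, 0, 0]], [5, [0.25, 0, 0], [0, 0, 0]], [5, [0.25, 0, 0], [0, 0, 0]], [5, [0.25, 0, 0], [0, 0, 0]], [5, [0, 0, 0], [0, 0, 0]], [5, [0, 0, 0], [0, 0, 0]]]'

```text
time_s: 21.15
eef_pos: [0.5829, -0.2198, 0.0872]
orientation: [180.0, 0.0, 83.4]
ft_force: [0.0, -1.6, -0.1]
grip_width: 0.142
gripper_force: 60.0
```

Emit:
move_arm --steps '[[5, [0.3, 0, 0], [0, 0, 0]], [5, [0.3, 0, 0], [0, 0, 0]], [5, [0.3, 0, 0], [0, 0, 0]], [5, [0.3, 0, 0], [0, 0, 0]], [5, [0.3, 0, 0], [0, 0, 0]], [5, [0.3, 0, 0], [0, 0, 0]], [5, [0, 0, 0], [0, 0, 0]]]'

```text
time_s: 21.85
eef_pos: [0.5891, -0.165, 0.087]
orientation: [-180.0, -0.0, 83.4]
ft_force: [0.4, -0.2, -1.1]
grip_width: 0.143
gripper_force: 60.0
```

Emit:
move_arm --steps '[[5, [0.3, 0, 0], [0, 0, 0]], [5, [0.3, 0, 0], [0, 0, 0]], [5, [0.3, 0, 0], [0, 0, 0]], [5, [0.3, 0, 0], [0, 0, 0]], [5, [0.3, 0, 0], [0, 0, 0]], [5, [0, 0, 0], [0, 0, 0]], [5, [0, 0, 0], [0, 0, 0]]]'

```text
time_s: 22.55
eef_pos: [0.5944, -0.1216, 0.0871]
orientation: [180.0, 0.0, 83.4]
ft_force: [0.3, -0.1, -1.4]
grip_width: 0.139
gripper_force: 60.0
```

Emit:
move_arm --steps '[[5, [0.33, 0, 0], [0, 0, 0]], [5, [0, 0, 0.07], [0, 0, 0]], [40, [0, 0, 0], [0, 0, 0]], [40, [0, 0, 0], [0, 0, 0]], [40, [0, 0, 0], [0, 0, 0]], [40, [0, 0, 0], [0, 0, 0]], [40, [-0.5, 0, 0], [0, 0, 0]], [40, [-0.5, 0, 0], [0, 0, 0]], [40, [-0.3, 0, 0], [0, 0, 0]], [40, [0, 0, 0], [0, 0, 0]], [40, [0, 0, 0], [0, 0, 0]]]'

```text
time_s: 23.65
eef_pos: [0.5907, -0.1513, 0.0849]
orientation: [-180.0, -0.0, 83.3]
ft_force: [0.3, 0.0, 0.0]
grip_width: 0.453
gripper_force: 0.0
```

Emit:
move_arm --steps '[[5, [0, 0, 0], [0, 0, 0]], [5, [0, 0, 0], [0, 0, 0]], [5, [0, 0, 0], [0, 0, 0]], [5, [0, 0, 0], [0, 0, 0]], [5, [0, 0, 0], [0, 0, 0]], [5, [0, 0, 0], [0, 0, 0]]]'

```text
time_s: 24.25
eef_pos: [0.5909, -0.1505, 0.085]
orientation: [-180.0, -0.0, 83.4]
ft_force: [-0.6, 1.3, 0.4]
grip_width: 0.141
gripper_force: 60.0
```

Emit:
move_arm --steps '[[5, [0.3, 0, 0], [0, 0, 0]], [5, [0.3, 0, 0], [0, 0, 0]], [5, [0.3, 0, 0], [0, 0, 0]], [5, [0.3, 0, 0], [0, 0, 0]], [5, [0.13, 0, 0], [0, 0, 0]], [5, [0, 0, 0], [0, 0, 0]], [5, [0, 0, 0], [0, 0, 0]]]'

```text
time_s: 24.95
eef_pos: [0.5956, -0.1108, 0.085]
orientation: [-180.0, -0.0, 83.4]
ft_force: [-0.4, 1.4, -0.3]
grip_width: 0.144
gripper_force: 60.0
```

```bash
python3 - <<'E'
from h import *
s=get_state();t=s["eef_pos"]
a=get_image("scene");b=get_image("top")
o=[.5657,-.0220,-.1162];c,n=np.cos(o[2]),np.sin(o[2])
for q in [t]+[r["centre"] for p in(a,b) for r in place_of(p,"rod")[:1]]:
  d=np.array(q)[:2]-o[:2]; print("fix",c*d[0]+n*d[1],-n*d[0]+c*d[1],q[2])
cv2.imwrite("pics/e1.png",np.hstack([cv2.resize(a["img"][150:270,225:360],None,fx=3.5,fy=3.5,interpolation=2),cv2.resize(b["img"][150:270,285:375],None,fx=3.5,fy=3.5,interpolation=2)]))
E
```

```text
fix 0.03995629107443216 -0.08471017258246723 0.08502534495314255
fix 0.039677657371698934 -0.0018120445618324153 0.0905
```

View pics/e1.png

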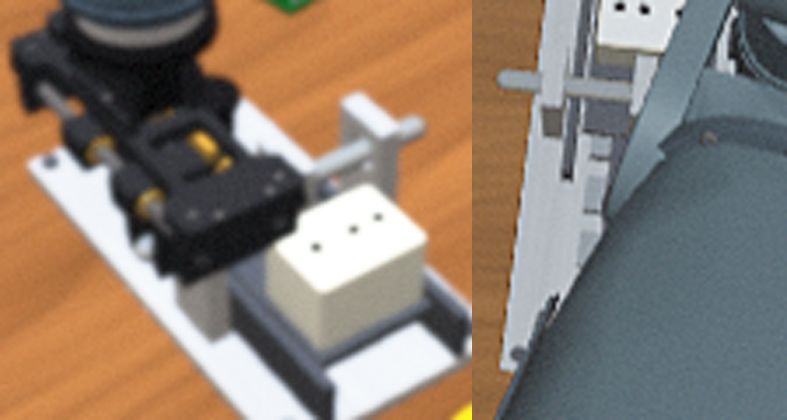

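The rod comes out through the left plate to about (418,127) in the scene crop and (505,78) in the top crop, with its middle at about y = −2 mm. I'll release it and lift clear.

Emit:
move_arm --steps '[[50, [0, 0, 0], [0, 0, 0]], [50, [0, 0, 0], [0, 0, 0]], [50, [0, 0, 0], [0, 0, 0]], [50, [0, 0, 0], [0, 0, 0]], [50, [0, 0, -0.4], [0, 0, 0]], [50, [0, 0, -0.8], [0, 0, 0]], [50, [0, 0, -1], [0, 0, 0]], [50, [0, 0, -1], [0, 0, 0]], [50, [-1, 0, -1], [0, 0, 0]], [50, [-1, 0, 0], [0, 0, 0]], [50, [-1, 0, 0], [0, 0, 0]], [50, [-1, 0, 0], [0, 0, 0]]]'

```text
time_s: 26.35
eef_pos: [0.5817, -0.2314, 0.2127]
orientation: [179.9, 0.0, 83.4]
ft_force: [-0.3, 0.5, 0.2]
grip_width: 0.567
gripper_force: 0.0
```

Emit:
move_arm --steps '[[50, [-1, 0, 0], [0, 0, 0]], [50, [-1, 0, 0], [0, 0, 0]], [50, [-1, 0, 0], [0, 0, 0]], [50, [0, 0, 0], [0, 0, 0]], [50, [0, 0, 0], [0, 0, 0]]]'

```text
time_s: 26.85
eef_pos: [0.571, -0.3201, 0.2116]
orientation: [180.0, -0.0, 83.3]
ft_force: [-0.1, 1.0, -0.3]
grip_width: 0.569
gripper_force: 0.0
```

```bash
python3 - <<'E'
from h import *
a=get_image("scene");b=get_image("top")
o=[.5657,-.0220,-.1162];c,n=np.cos(o[2]),np.sin(o[2])
for p in(a,b):
 for l in("rod","guide_mid","knob"):
  for r in place_of(p,l)[:1]:
   q=r["centre"];d=np.array(q)[:2]-o[:2]; print(l,np.round([c*d[0]+n*d[1],-n*d[0]+c*d[1],q[2]],4),round(r["score"],2))
cv2.imwrite("pics/f1.png",np.hstack([cv2.resize(a["img"][150:270,225:360],None,fx=3.5,fy=3.5,interpolation=2),cv2.resize(b["img"][150:270,285:375],None,fx=3.5,fy=3.5,interpolation=2)]))
E
```

```text
rod [0.0366 0.0005 0.0903] 0.67
guide_mid [0.0423 0.0004 0.0849] 0.62
knob [-0.0395  0.0003  0.0844] 0.88
rod [ 0.039  -0.0046  0.0876] 0.62
guide_mid [ 0.0378 -0.0007  0.0936] 0.65
knob [-0.0414  0.0004  0.0881] 0.51
```

View pics/f1.png

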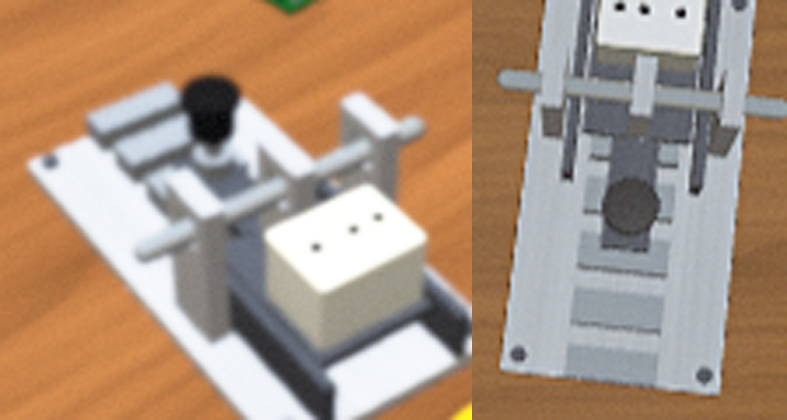

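The rod passes level through all three plates, from (140,250) to (420,127) in the scene crop, sticking out about equally on both sides. The knob is down at (210,95), so I'm handing in.

```bash
python3 -c "
from bench import *
print(hand_in())"
```

```text
the job is handed in; nothing more can be done
None
```

The job is handed in, with no verdict returned: the carriage is one notch on with the pin down, and the rod lies level through all three guide plates, its middle within about 5 mm of the middle plate by the camera.

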